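# Feel out the hidden catch of a sensor test box

### The arm

A 6-joint arm with a two-finger parallel gripper is mounted at the origin on the work surface. World frame = base frame: x ahead of the robot, y to its left, z up, the work surface at z = 0. Lengths are in m, angles in rad, forces in N, time in s.
With the tool pointing down it reaches from about 0.375 to 0.9 m from the base axis. Payload 3.1 kg.
Tool frame: the origin (TCP) lies midway between the tips of the shut fingers; the grasp point (between the pads) lies 19 mm behind it; z points along the fingers, y is the direction in which the jaws open and shut (so a half turn about z gives the same grasp; the last joint's range is limited). The gripper opens to 87 mm and grips with 3 to 60 N. Pads are 19 mm wide; open, the fingers measure 117 mm over their backs; the gripper's body (75 mm by 190 mm) begins 51 mm behind the grasp point.
Start: joints at [1.143, 0.527, 1.433, -0, 1.181, -0.178], TCP at [0.154, 0.606, 0.223] pointing down, gripper open.
Joint ranges: [-3.08, 3.08], [-0.75, 2.2], [0.22, 2.44], [-1.43, 4.57], [0, 2.65], [-2.85, 2.85]. Speed limits (rad/s): [2.79, 2.79, 3.14, 3.14, 3.14, 3.14].

### API

Orientations are given as a unit quaternion [x, y, z, w].
In Python, from rig import robot gives the robot as it stands.
- The arm moves only by the tool move_arm, never from a script. Its argument "rows" is one flat list of numbers, 7 for each row, row after row: the shift along the world's x, y, z in mm, then the turn, a rotation vector about the world's x, y, z in rad, then the closure, from 0 (fully open) to 1 (shut). A call has 1 to 12 rows; each row shifts and turns the commanded pose from where the row before left it; what a row does not reach is not made up. A row lasts 1/10 s, in which the tool goes at most 50 mm and 8.59 degrees, less where a joint would pass 70% of its speed; a pose out of reach is approached as far as the arm can. A call with a gripper value outside its range is refused whole. The fingers move at their own pace and stop on an object; "grip_force" is the grip in N (left out, the last holds). Time passes only in rows, so rows that do not move let the fingers close. It gives the time, the measured TCP pose, the force and the opening at its end, in the units of the state.
- robot.get_obs(): the state, without advancing time (a new reading comes with each control period).
- robot.camera(name): name is "scene" or "top"; returns a dict with "color" (480x640x3 uint8, red, green, blue), "z_map" (480x640 float32, m along the optical axis (not along the pixel's ray), 0 where there is no reading), "camera_matrix" (3x3 intrinsics, pixels), "distortion" ([k1, k2, p1, p2, k3] as OpenCV has them; the pictures are not rectified), "R" (3x3) and "t" (3): a world point X has camera coordinates R X + t. Camera axes: x right, y down, z forward; pixel columns grow to the right and rows downward; lengths in m; the calibration is good to about 2 mm. A picture is of the moment at which its call begins.
- robot.hand_in(): hands the job in, once; it reports no verdict.
Trained networks look in the newest picture that a camera, given by its name, has taken for a name from the list of things; names that differ only in an ending like _2 or _b are one class to them, and where a whole thing is asked for, a point or a joint stands for the part that bears it (a point fixed in the world has none). Each returns a list of dicts, best first, with "conf" (0 to 1); they miss things now and then, are a little off and sometimes report something else, mostly with a low value. They report only what shows in the picture. A call takes as long as a camera call.
- robot.search_frame(camera, thing): "at" ([column, row] in pixels, amid what is visible of it).
- robot.spot_point(camera, thing): "at" ([column, row] in pixels: a listed point, or the origin of a listed thing).
The state is a dict: "time": time; "q": joint angles; "joint_velocities": joint speeds; "joint_torque": joint torques, N m; "position": TCP position; "tool_rot": TCP orientation; "ft_force": force on the tool from outside, world axes, zero at the start; "moment": the same for the moment, N m; "grip_width": finger opening in m.
Only numpy, scipy, OpenCV 4.12 (cv2) and the standard library are available. Lean on these libraries where they do the work, as an engineer would, in place of code of your own. Each camera call takes 0.05 s, during which the arm holds its last target.

### The job

Pop the lid of the grey sensor test box. Lay a fingertip on one of the two raised end pads of the box's front ledge, slide off it and feel along the top of the ledge until you find the notch, then press the catch inside the notch fully down so that the lid springs ajar, and come away. Do not touch the lid itself, lift nothing, and leave the other things on the bench where they are.

Things in the scene. Friction and masses are not known exactly. Their poses are not given: they have to be found in the camera images.
- case: the grey steel test box, 240 deep (x) x 400 wide (y) x 72 mm tall, fixed to the bench. Origin under its centre, on the bench; x points from its front (ledge side, facing the robot) to its back, y along the ledge, z up. It stands at a varying place and yaw.
- ledge: flat-topped step along the box's front, before the lid. Origin on its top face at mid-length (99 mm in front of the case's origin, 60 mm up), axes as the case. Top 42 mm deep (x +-21), exposed for y -95 to +95 mm. Somewhere in it, centred anywhere from y -50 to +50 mm, is the notch: 56 mm long, across the whole depth, open in front, upright walls. Its place is not given: feel or see it.
- pad_left: raised end pad at the +y end of the ledge, plain rigid block 105 mm long (y) x 46 mm deep; origin at the centre of its top face, which is 2 mm higher than the ledge's top. It covers ledge y = +95 to +200 mm.
- pad_right: the like end pad at the -y end of the ledge; origin at the centre of its top face. It covers ledge y = -200 to -95 mm.
- lid: lid of the box, a plate 192 x 398 x 12 mm; origin on the hinge line at its rear, level with its underside, 60 mm above the bench; z is square to it. Its front face is 25 mm behind the ledge's middle line, its top 12 mm above the ledge. Shut at the start; linked to the catch: rises 0.16 rad (front edge 30 mm up) when that is fully down, and stays.
- catch (a joint): how far the catch is pressed down, m: 0 up (at the start), 0.008 fully down. It is a flat plate 36 mm deep that fills the bottom of the notch (it runs on, out of reach, inside the ledge), grey like the ledge, its top 7 mm below the ledge's top when up. Takes some 5 to 10 N to press, and stays where it is left.
- sensor: bystander: steel sensor standing upright, 44 mm across, 85 mm tall; origin under its centre
- driver: bystander: screwdriver lying on the bench near the front of the box; origin under its middle
- meter: bystander: black hand meter lying flat, 150 x 75 x 32 mm; origin under its centre
- cleaner: bystander: white bottle, 44 mm across, 120 mm tall; origin under its centre
- collar: bystander: dark steel ring lying flat, 52 mm across, 18 mm tall; origin under its centre
- wrench: bystander: wrench lying on the bench; origin under its middle

How it is judged:
By the outcome, as a careful person would: the job done as asked, in the order asked, and still so for the second after the job is handed in, with the robot touching nothing.
It also fails if it takes over 51 s, if anything falls off the work surface, if the arm or the gripper's body presses on something with over 40 N, if the wrist force passes 120 N, or if a joint passes its speed limit or range.

## Working session

There is one attempt and no reset: what is moved stays moved. The work goes in short steps, Python scripts to look and compute and a tool call to move; the robot and the scene stay as the last step left them, time stands still between calls to the robot, and variables do not carry over. Pictures are saved under pics/ and viewed, and the job is handed in when it is done.

Besides the shell and the picture viewer there is one more tool, called after "Request:" by a JSON object that holds its "fn" and its "kwargs". move_arm: Moves the arm, as the interface text tells. Its arguments: {"type":"object","properties":{"rows":{"type":"array","items":{"type":"number"}},"grip_force":{"type":"number"}},"required":["rows"]}

```bash
ls; mkdir -p pics; python3 - <<'E'
from rig import robot
import cv2
for c in("scene","top"):
    d=robot.camera(c); cv2.imwrite(f"pics/{c}0.png",d["color"][:,:,::-1])
    for n in("case","ledge","pad_left","pad_right","lid","catch","driver","sensor"):
        print(c,n,[( [round(v) for v in r["at"]],round(r["conf"],2)) for r in robot.spot_point(c,n)[:3]])
    print(d["camera_matrix"].tolist(),d["distortion"],d["R"].tolist(),d["t"])
o=robot.get_obs();print(o["time"],o["position"],o["tool_rot"],o["ft_force"],o["grip_width"])
E
```

```text
pics
scene case [([314, 285], 0.91)]
scene ledge [([278, 230], 0.59)]
scene pad_left [([346, 183], 0.81), ([179, 374], 0.47)]
scene pad_right [([208, 272], 0.77), ([436, 233], 0.42)]
scene lid [([359, 315], 0.96)]Traceback (most recent call last):
  File "<stdin>", line 6, in <module>
ValueError: it knows: case, cleaner, collar, driver, ledge, lid, meter, pad_left, pad_right, sensor, wrench
```

```bash
cat > h.py <<'E'
from rig import robot
import cv2, numpy as np
def P(d,px,z=None):
    K=np.array(d["camera_matrix"]);D=np.array(d["distortion"]);R=np.array(d["R"]);t=np.array(d["t"])
    u=cv2.undistortPoints(np.array([[px]],float),K,D)[0,0]
    r=np.array([u[0],u[1],1.])
    if z is None:
        c,w=int(round(px[0])),int(round(px[1])); p=d["z_map"][w-1:w+2,c-1:c+2]; zz=np.median(p); return R.T@(r*zz-t)
    o=-R.T@t; v=R.T@r; return o+v*(z-o[2])/v[2]
def px(d,X):
    r,_=cv2.Rodrigues(np.array(d["R"])); return cv2.projectPoints(np.array(X,float).reshape(-1,1,3),r,np.array(d["t"],float),np.array(d["camera_matrix"]),np.array(d["distortion"]))[0].reshape(-1,2)
E
python3 - <<'E'
from h import *
np.set_printoptions(precision=4,suppress=True)
Z=dict(case=0,ledge=.06,pad_left=.062,pad_right=.062,lid=.06)
for c in("scene","top"):
    d=robot.camera(c); cv2.imwrite(f"pics/{c}0.png",d["color"][:,:,::-1])
    print(c,"cam at",-np.array(d["R"]).T@d["t"])
    for n in("case","ledge","pad_left","pad_right","lid","driver","sensor"):
        for r in robot.spot_point(c,n)[:2]: print(n,np.round(r["at"]),round(r["conf"],2),P(d,r["at"],Z.get(n,0)),P(d,r["at"]))
o=robot.get_obs();print(o["time"],o["position"],o["tool_rot"],o["ft_force"],o["grip_width"])
E
```

```text
scene cam at [ 0.8843 -0.4535  0.9199]
case [314. 284.] 0.56 [ 0.5884 -0.0284  0.    ] [ 0.6124 -0.0628  0.0745]
ledge [278. 230.] 0.85 [ 0.4964 -0.005   0.06  ] [ 0.4937 -0.0018  0.0539]
pad_left [344. 185.] 0.65 [0.5353 0.1397 0.062 ] [0.5357 0.139  0.063 ]
pad_right [205. 271.] 0.67 [ 0.4493 -0.1415  0.062 ] [ 0.4486 -0.1409  0.0606]
lid [360. 314.] 0.87 [ 0.6973 -0.0595  0.06  ] [ 0.6996 -0.0643  0.0703]
driver [214. 232.] 0.88 [ 0.3766 -0.0457  0.    ] [ 0.385  -0.0525  0.0152]
sensor [300. 188.] 0.76 [0.4457 0.1269 0.    ] [0.4531 0.1171 0.0155]
top cam at [0.3746 0.0088 0.9689]
ledge [226. 181.] 0.7 [0.6863 0.1726 0.06  ] [0.6895 0.1743 0.0507]
ledge [319. 278.] 0.59 [ 0.4924 -0.0007  0.06  ] [ 0.4933 -0.0008  0.0531]
pad_left [243. 259.] 0.64 [0.5323 0.1384 0.062 ] [0.5324 0.1385 0.0614]
pad_left [440. 339.] 0.52 [ 0.375  -0.2157  0.062 ] [ 0.3751 -0.2309  0.0006]
pad_right [401. 298.] 0.97 [ 0.4507 -0.1505  0.062 ] [ 0.4507 -0.1504  0.0626]
lid [350. 171.] 0.59 [ 0.6986 -0.0666  0.06  ] [ 0.6944 -0.0656  0.0717]
driver [341. 344.] 0.7 [ 0.3722 -0.0406  0.    ] [ 0.3723 -0.0404  0.0024]
sensor [256. 313.] 0.81 [0.4364 0.1216 0.    ] [0.4325 0.1146 0.0602]
1.1 [0.1538 0.6057 0.2226] [ 0.1241  0.9923  0.     -0.    ] [-0.2373 -0.4335  0.2052] 0.08724355416238241
```

View pics/scene0.png

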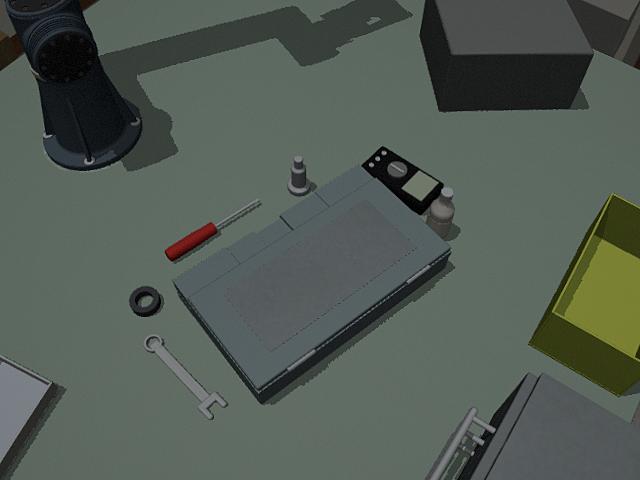

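View pics/top0.png

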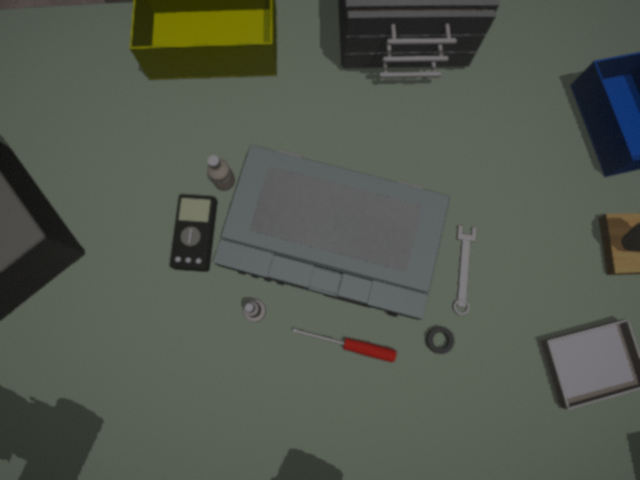

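The pictures show the box at mid-scene with its ledge toward the robot. A step in the ledge appears near top (310-340, 268-295) and scene (235-285, 225-255). The sensor stands in front of the left pad, and the driver lies in front of the middle. Next I'll fit the box pose and notch from depth.

```bash
python3 - <<'E'
from h import *
np.set_printoptions(precision=4,suppress=True,linewidth=200)
for c in("scene","top"):
    d=robot.camera(c); z=d["z_map"]; K=np.array(d["camera_matrix"]);R=np.array(d["R"]);t=np.array(d["t"])
    g=np.stack(np.meshgrid(np.arange(640),np.arange(480)),-1).reshape(-1,1,2).astype(float)
    u=cv2.undistortPoints(g,K,np.array(d["distortion"]))[:,0]
    zz=z.reshape(-1); X=(np.c_[u,np.ones(len(u))]*zz[:,None]-t)@R; ok=zz>0
    np.save(f"X_{c}.npy",X.reshape(480,640,3))
    m=ok&(abs(X[:,2]-.066)<.012)&(np.hypot(X[:,0]-.589,X[:,1]+.029)<.27)
    # largest blob
    mm=m.reshape(480,640).astype(np.uint8);n,l,s,ce=cv2.connectedComponentsWithStats(mm); k=1+np.argmax(s[1:,4])
    Q=X[(l==k).reshape(-1)]
    r=cv2.minAreaRect((Q[:,:2]*1000).astype(np.float32)); print(c,r,Q[:,2].mean())
    th=-.283
    for th in(-.27,-.283,-.295):
        ca,sa=np.cos(th),np.sin(th); Lx=Q[:,:2]@[ca,sa];Ly=Q[:,:2]@[-sa,ca]; print(th,np.percentile(Lx,[.2,.5,99.5,99.8]),np.percentile(Ly,[.2,.5,99.5,99.8]))
    im=d["color"][:,:,::-1]
    a=(150,150,330,300) if c=="scene" else (200,220,440,330)
    cr=im[a[1]:a[3],a[0]:a[2]]; cr=cv2.convertScaleAbs(cv2.resize(cr,None,fx=4 if c=="scene" else 3.3,fy=4 if c=="scene" else 3.3,interpolation=2),alpha=1.6); cv2.imwrite(f"pics/{c}1.png",cr)
E
```

```text
scene ((588.65234375, -28.934051513671875), (401.7140197753906, 247.50604248046875), 73.29749298095703) 0.07030637793498366
-0.27 [0.4519 0.4539 0.6969 0.6986] [-0.0715 -0.0705  0.3251  0.3275]
-0.283 [0.4516 0.453  0.6941 0.6951] [-0.0634 -0.0627  0.3326  0.3345]
-0.295 [0.4501 0.4514 0.6923 0.6935] [-0.0564 -0.0557  0.3396  0.3412]
top ((587.838623046875, -30.121978759765625), (400.10772705078125, 246.4906463623047), 73.18006896972656) 0.06989426654268382
-0.27 [0.4495 0.4519 0.6923 0.6948] [-0.0702 -0.0686  0.3245  0.3264]
-0.283 [0.4495 0.4515 0.6899 0.6922] [-0.0627 -0.0614  0.3317  0.3331]
-0.295 [0.4486 0.4497 0.6878 0.6905] [-0.0559 -0.0546  0.3384  0.3398]
```

View pics/scene1.png

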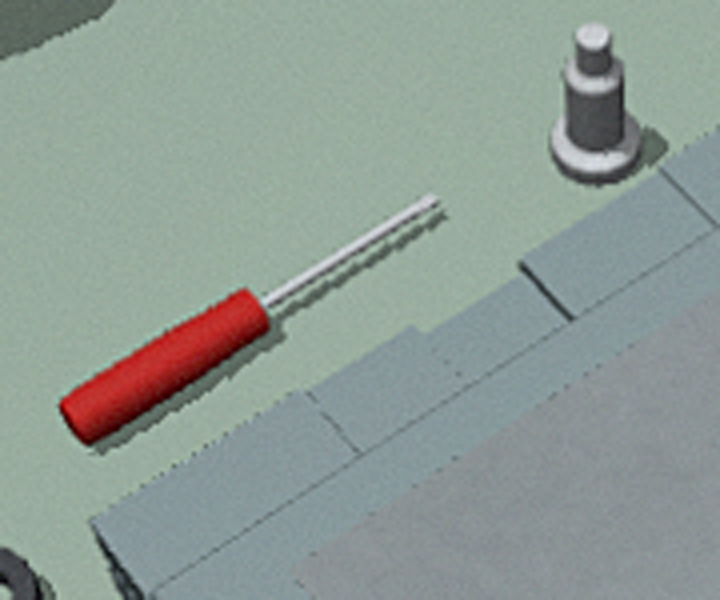

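View pics/top1.png

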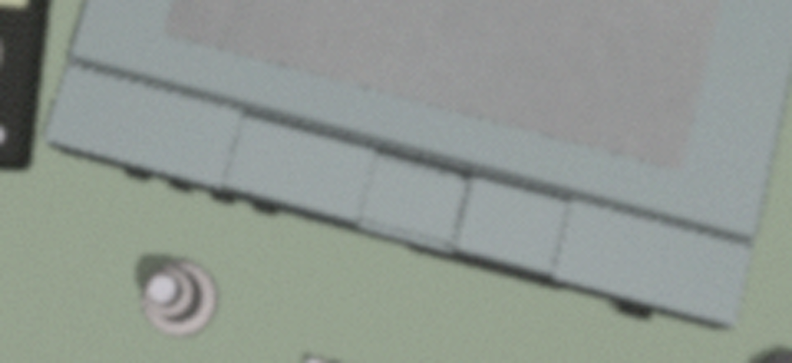

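The seam ratios agree in both views, putting the notch at about ledge y -38 to +18 (centre about -10). I'll overlay the fitted model to check it.

```bash
cat >> h.py <<'E'
TH=-.2925; EX=np.array([np.cos(TH),np.sin(TH)]);EY=np.array([-np.sin(TH),np.cos(TH)]); C=np.array([.590,-.030]); L0=C-.099*EX
def W(x,y,z): return np.r_[L0+EX*x+EY*y,z]
def loc(p): v=np.array(p)[:2]-L0; return np.array([v@EX,v@EY])*1000
E
python3 - <<'E'
from h import *
for c in("scene","top"):
    d=robot.camera(c); im=np.ascontiguousarray(d["color"][:,:,::-1])
    a=(150,150,330,300) if c=="scene" else (200,220,440,330); f=4 if c=="scene" else 3.3
    cr=cv2.convertScaleAbs(cv2.resize(im[a[1]:a[3],a[0]:a[2]],None,fx=f,fy=f),alpha=1.6)
    for s in ([(-.021,-.2,.06),(-.021,.2,.06)],[(.021,-.095,.06),(-.021,-.095,.06)],[(.021,.095,.06),(-.021,.095,.06)],[(.021,-.038,.06),(-.021,-.038,.06)],[(.021,.018,.06),(-.021,.018,.06)],[(.025,-.2,.072),(.025,.2,.072)]):
        q=((px(d,[W(*p) for p in s])-a[:2]+.5)*f).astype(int); cv2.line(cr,tuple(map(int,q[0])),tuple(map(int,q[1])),(0,0,255),1)
    cv2.imwrite(f"pics/{c}2.png",cr)
print(W(-.010,-.13,.062))
E
```

```text
[ 0.44814456 -0.12304856  0.062     ]
```

View pics/scene2.png

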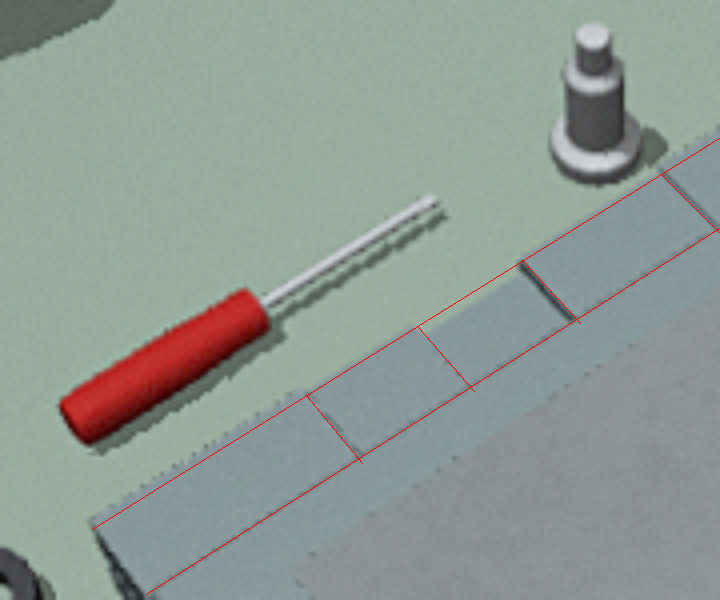

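View pics/top2.png

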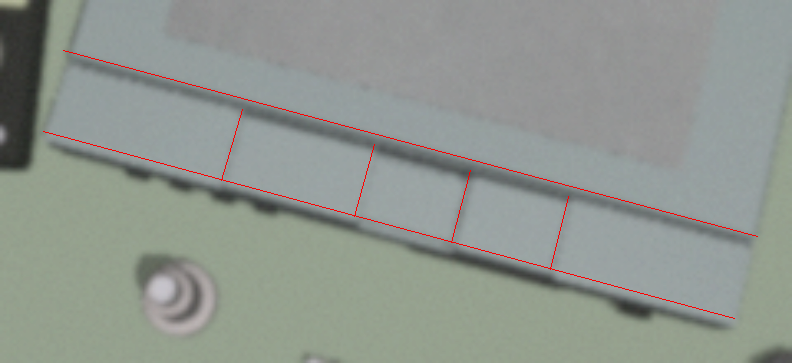

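Request:
{"fn": "move_arm", "kwargs": {"rows": [30,-34,0,0,0,-0.043,1,30,-34,0,0,0,0,1,31,-34,0,0,0,0,1,31,-34,0,0,0,0,1,31,-34,0,0,0,0,1,31,-34,0,0,0,0,1,31,-34,0,0,0,0,1,31,-34,0,0,0,0,1,30,-34,0,0,0,0,1], "grip_force": 20}}

```text
time: 2.2
position: [0.4311, 0.2983, 0.2228]
tool_rot: [0.145, 0.989, 0.0, 0.0]
ft_force: [0.3, 0.7, -0.5]
grip_width: 0.0228
```

The overlay fits in both views: the scene lines lie on the seams, and the top view is 2-3 mm off in x. Both show the notch at ledge y -38 to +18.

Request:
{"fn": "move_arm", "kwargs": {"rows": [2,-42,0,0,0,0,1,2,-42,0,0,0,0,1,2,-42,0,0,0,0,1,2,-42,0,0,0,0,1,2,-42,0,0,0,0,1,2,-42,0,0,0,0,1,2,-42,0,0,0,0,1,1,-42,0,0,0,0,1,1,-42,-20,0,0,0,1,1,-43,-40,0,0,0,1,0,0,-40,0,0,0,1,0,0,-30,0,0,0,1]}}

```text
time: 3.4
position: [0.4467, -0.1164, 0.097]
tool_rot: [0.147, 0.989, -0.0, 0.0]
ft_force: [-0.1, 0.2, -0.8]
grip_width: 0.0006
```

Request:
{"fn": "move_arm", "kwargs": {"rows": [0,0,-15,0,0,0,1,0,0,-5,0,0,0,1,0,0,0,0,0,0,1]}}

```text
time: 3.7
position: [0.4467, -0.1149, 0.0782]
tool_rot: [0.145, 0.989, 0.0, -0.0]
ft_force: [0.1, -0.3, 0.1]
grip_width: 0.0001
```

Request:
{"fn": "move_arm", "kwargs": {"rows": [3,-3,-5,0,0,0,1,0,0,-4,0,0,0,1,0,0,-3,0,0,0,1,0,0,0,0,0,0,1]}}

```text
time: 4.1
position: [0.4497, -0.1178, 0.0665]
tool_rot: [0.145, 0.989, -0.0, 0.0]
ft_force: [0.1, 0.2, -0.5]
grip_width: 0.0004
```

Request:
{"fn": "move_arm", "kwargs": {"rows": [0,0,-2,0,0,0,1,0,0,0,0,0,0,1]}}

```text
time: 4.3
position: [0.4496, -0.1178, 0.0645]
tool_rot: [0.145, 0.989, 0.0, -0.0]
ft_force: [0.2, 0.6, -1.3]
grip_width: 0.0001
```

Request:
{"fn": "move_arm", "kwargs": {"rows": [0,0,-1,0,0,0,1,0,0,0,0,0,0,1]}}

```text
time: 4.5
position: [0.4497, -0.1178, 0.0635]
tool_rot: [0.145, 0.989, 0.0, -0.0]
ft_force: [0.7, 0.5, 0.3]
grip_width: 0.0006
```

Request:
{"fn": "move_arm", "kwargs": {"rows": [0,0,-1,0,0,0,1,0,0,0,0,0,0,1]}}

```text
time: 4.7
position: [0.4498, -0.1179, 0.0625]
tool_rot: [0.145, 0.989, -0.0, 0.0]
ft_force: [-0.1, -1.0, -0.0]
grip_width: 0.0003
```

Request:
{"fn": "move_arm", "kwargs": {"rows": [0,0,-0.5,0,0,0,1,0,0,0,0,0,0,1]}}

```text
time: 4.9
position: [0.4498, -0.1179, 0.0624]
tool_rot: [0.145, 0.989, -0.0, 0.0]
ft_force: [0.4, -0.0, 4.6]
grip_width: 0.0004
```

Request:
{"fn": "move_arm", "kwargs": {"rows": [0,0,-0.5,0,0,0,1,0,0,0,0,0,0,1]}}

```text
time: 5.1
position: [0.4498, -0.1179, 0.0624]
tool_rot: [0.145, 0.989, -0.0, 0.0]
ft_force: [-0.2, 0.6, 10.0]
grip_width: 0.0002
```

Contact with the right pad at z = 62.4 mm, and about 10 N. Now sliding along the ledge's +y direction.

Request:
{"fn": "move_arm", "kwargs": {"rows": [1.15,3.83,0,0,0,0,1,1.15,3.83,0,0,0,0,1,1.15,3.83,0,0,0,0,1,1.15,3.83,0,0,0,0,1,1.15,3.83,0,0,0,0,1,1.15,3.83,0,0,0,0,1,1.15,3.83,0,0,0,0,1,1.15,3.83,0,0,0,0,1,1.15,3.83,0,0,0,0,1]}}

```text
time: 6.0
position: [0.4611, -0.0845, 0.0623]
tool_rot: [0.145, 0.989, -0.001, 0.001]
ft_force: [-1.2, -1.8, 4.8]
grip_width: 0.0002
```

Request:
{"fn": "move_arm", "kwargs": {"rows": [0.87,2.87,0,0,0,0,1,0.87,2.87,0,0,0,0,1,0.87,2.87,-0.4,0,0,0,1,0.87,2.87,-0.4,0,0,0,1]}}

```text
time: 6.4
position: [0.4632, -0.0714, 0.0604]
tool_rot: [0.145, 0.989, 0.0, -0.0]
ft_force: [-2.4, -1.4, 4.0]
grip_width: 0.0005
```

Slid off the pad: the tip dropped 2 mm to z = 60.4 with contact held. Feeling on along the ledge.

Request:
{"fn": "move_arm", "kwargs": {"rows": [0.87,2.87,-0.4,0,0,0,1,0.87,2.87,0,0,0,0,1,0.87,2.87,0,0,0,0,1,0.87,2.87,0,0,0,0,1,0.87,2.87,0,0,0,0,1,0.87,2.87,0,0,0,0,1,0.87,2.87,0,0,0,0,1]}}

```text
time: 7.1
position: [0.4698, -0.0517, 0.0604]
tool_rot: [0.145, 0.989, -0.0, 0.0]
ft_force: [-0.5, -3.1, 4.2]
grip_width: 0.0007
```

Request:
{"fn": "move_arm", "kwargs": {"rows": [0.87,2.87,0,0,0,0,1,0.87,2.87,0,0,0,0,1,0.87,2.87,0,0,0,0,1,0.87,2.87,0,0,0,0,1,0.87,2.87,0,0,0,0,1,0.87,2.87,0,0,0,0,1,0.87,2.87,0,0,0,0,1]}}

```text
time: 7.8
position: [0.4757, -0.0315, 0.0603]
tool_rot: [0.145, 0.989, 0.0, -0.0]
ft_force: [-1.0, -2.0, 3.2]
grip_width: 0.0004
```

Request:
{"fn": "move_arm", "kwargs": {"rows": [0.87,2.87,-0.4,0,0,0,1,0.87,2.87,0,0,0,0,1,0.58,1.91,0,0,0,0,1,0,0,0,0,0,0,1]}}

```text
time: 8.2
position: [0.4777, -0.0233, 0.0595]
tool_rot: [0.145, 0.989, 0.0, -0.001]
ft_force: [-0.5, 0.2, -0.2]
grip_width: 0.0003
```

Request:
{"fn": "move_arm", "kwargs": {"rows": [0.58,1.91,0,0,0,0,1,0.58,1.91,0,0,0,0,1,0,0,0,0,0,0,1]}}

```text
time: 8.5
position: [0.4792, -0.02, 0.0598]
tool_rot: [0.145, 0.989, 0.0, -0.0]
ft_force: [-0.6, 0.7, 1.1]
grip_width: 0.0006
```

Request:
{"fn": "move_arm", "kwargs": {"rows": [0.58,1.91,0,0,0,0,1,0.58,1.91,0,0,0,0,1,0,0,0,0,0,0,1]}}

```text
time: 8.8
position: [0.4804, -0.0163, 0.0599]
tool_rot: [0.145, 0.989, 0.0, 0.0]
ft_force: [0.3, -0.4, -0.1]
grip_width: 0.0002
```

The support vanished at ledge y of about -25, as the pictures predicted: this is the notch. I'll centre in it and go down to the catch.

Request:
{"fn": "move_arm", "kwargs": {"rows": [0.9,2.9,0,0,0,0,1,0.9,2.9,0,0,0,0,1,0.6,2,-1,0,0,0,1,0,0,-2,0,0,0,1,0,0,-2,0,0,0,1,0,0,0,0,0,0,1]}}

```text
time: 9.4
position: [0.4825, -0.0086, 0.0545]
tool_rot: [0.145, 0.989, 0.0, -0.0]
ft_force: [-0.0, 0.2, -0.2]
grip_width: 0.0004
```

Request:
{"fn": "move_arm", "kwargs": {"rows": [0,0,-1,0,0,0,1,0,0,-1,0,0,0,1,0,0,0,0,0,0,1]}}

```text
time: 9.7
position: [0.4828, -0.0087, 0.0529]
tool_rot: [0.145, 0.989, -0.0, 0.0]
ft_force: [0.1, -1.1, 0.6]
grip_width: 0.0003
```

Request:
{"fn": "move_arm", "kwargs": {"rows": [0,0,-1,0,0,0,1,0,0,-1,0,0,0,1,0,0,0,0,0,0,1]}}

```text
time: 10.0
position: [0.4828, -0.0087, 0.051]
tool_rot: [0.145, 0.989, -0.0, 0.0]
ft_force: [-0.8, -0.5, 3.0]
grip_width: 0.0005
```

The tip is on the catch and it is giving way. Pressing on down.

Request:
{"fn": "move_arm", "kwargs": {"rows": [0,0,-1,0,0,0,1,0,0,-1,0,0,0,1,0,0,-1,0,0,0,1,0,0,0,0,0,0,1]}}

```text
time: 10.4
position: [0.4828, -0.0087, 0.0477]
tool_rot: [0.145, 0.989, -0.0, -0.0]
ft_force: [-1.2, -1.3, 3.6]
grip_width: 0.0004
```

Request:
{"fn": "move_arm", "kwargs": {"rows": [0,0,-1,0,0,0,1,0,0,-1,0,0,0,1,0,0,-1,0,0,0,1,0,0,0,0,0,0,1]}}

```text
time: 10.8
position: [0.4828, -0.0087, 0.0453]
tool_rot: [0.145, 0.989, -0.0, 0.0]
ft_force: [-0.9, -1.8, 8.7]
grip_width: 0.0005
```

Request:
{"fn": "move_arm", "kwargs": {"rows": [0,0,-0.5,0,0,0,1,0,0,-0.5,0,0,0,1,0,0,0,0,0,0,1]}}

```text
time: 11.1
position: [0.4828, -0.0087, 0.0452]
tool_rot: [0.145, 0.989, -0.0, 0.0]
ft_force: [-2.2, -1.1, 17.4]
grip_width: 0.0003
```

Request:
{"fn": "move_arm", "kwargs": {"rows": [0,0,-0.7,0,0,0,1,0,0,0,0,0,0,1,0,0,0,0,0,0,1]}}

```text
time: 11.4
position: [0.4828, -0.0087, 0.0452]
tool_rot: [0.145, 0.989, -0.0, 0.001]
ft_force: [-4.2, -0.9, 24.3]
grip_width: 0.0005
```

```bash
python3 - <<'E'
from h import *
d=robot.camera("scene"); cv2.imwrite("pics/s3.png",d["color"][:,:,::-1])
E
```

```text
(no output)
```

View pics/s3.png

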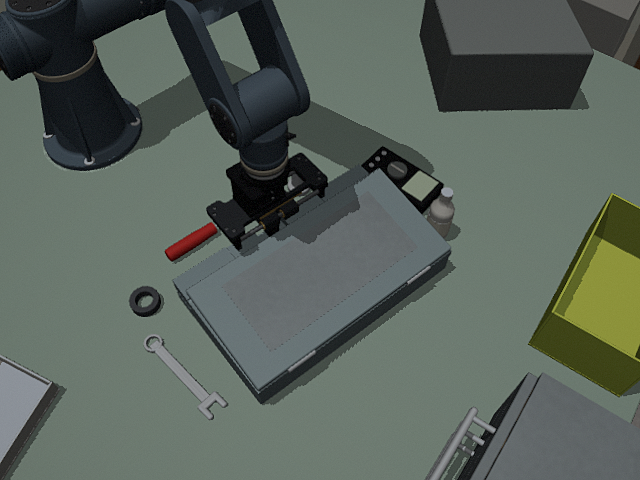

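The gripper stands at the notch around pixel (265, 215), and the lid looks tilted up along its front edge. Checking that against depth.

```bash
cat >> h.py <<'E'
def heights(c):
    d=robot.camera(c)
    for y in (-.17,-.12,.12,.17):
        print(c,y,[round(float(P(d,px(d,[W(x,y,.09)])[0])[2]*1000)) for x in (.04,.08,.14,.2)])
    return d
E
python3 -c "
from h import *
heights('scene');heights('top');print(robot.get_obs()['ft_force'])"
```

```text
scene -0.17 [100, 94, 84, 75]
scene -0.12 [100, 94, 85, 76]
scene 0.12 [99, 94, 86, 76]
scene 0.17 [99, 94, 85, 76]
top -0.17 [771, 93, 84, 73]
top -0.12 [770, 94, 83, 73]
top 0.12 [764, 95, 85, 74]
top 0.17 [763, 94, 84, 73]
[-4.30085835 -1.11024059 23.42401266]
```

The lid is up to 100 mm at the front, against 72 mm shut. Coming away.

Request:
{"fn": "move_arm", "kwargs": {"rows": [0,0,0,0,0,0,1,0,0,5,0,0,0,1,0,0,10,0,0,0,1,-3,1,20,0,0,0,1,-6,2,30,0,0,0,1,-10,3,30,0,0,0,1,-10,3,30,0,0,0,1,-10,30,30,0,0,0,1,0,40,0,0,0,0,1,0,40,0,0,0,0,1,0,40,0,0,0,0,1,0,40,0,0,0,0,1]}}

```text
time: 12.75
position: [0.4434, 0.192, 0.1984]
tool_rot: [0.146, 0.989, 0.0, 0.0]
ft_force: [0.9, -0.0, -0.8]
grip_width: 0.0004
```

Request:
{"fn": "move_arm", "kwargs": {"rows": [-5,40,0,0,0,0,1,-10,40,0,0,0,0,1,-10,40,0,0,0,0,1,0,0,0,0,0,0,1,0,0,0,0,0,0,1,0,0,0,0,0,0,1]}}

```text
time: 13.35
position: [0.4187, 0.3095, 0.198]
tool_rot: [0.146, 0.989, -0.0, -0.0]
ft_force: [-0.2, 0.9, -0.3]
grip_width: 0.0002
```

```bash
python3 - <<'E'
from h import *
np.set_printoptions(precision=4,suppress=True)
for c in("scene","top"):
    d=heights(c); cv2.imwrite(f"pics/{c}4.png",d["color"][:,:,::-1])
o=robot.get_obs();print(o["time"],o["position"],o["ft_force"],o["joint_velocities"])
E
```

```text
scene -0.17 [99, 92, 83, 75]
scene -0.12 [99, 94, 85, 74]
scene 0.12 [100, 94, 86, 75]
scene 0.17 [99, 93, 85, 77]
top -0.17 [100, 95, 84, 75]
top -0.12 [100, 94, 84, 74]
top 0.12 [100, 95, 84, 72]
top 0.17 [100, 94, 83, 73]
13.45 [0.4191 0.3092 0.1981] [-0.2045  0.1218  1.0371] [-0.0045  0.0003 -0.0021  0.0012 -0.0004  0.0022]
```

View pics/scene4.png

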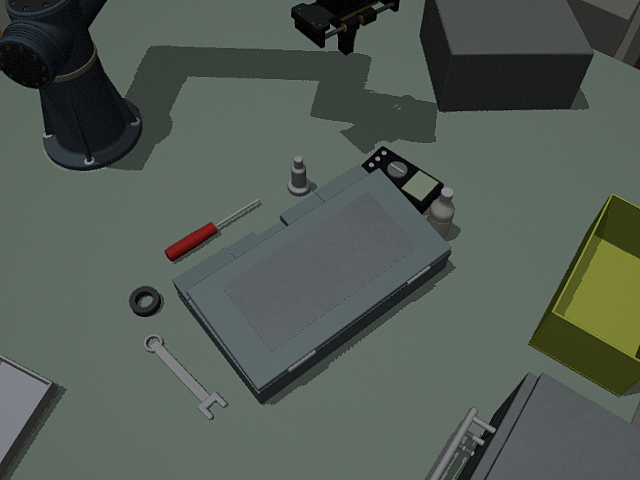

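View pics/top4.png

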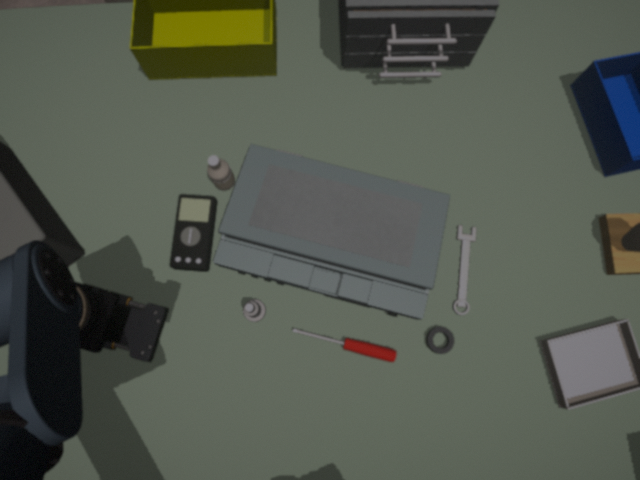

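The lid is ajar, with its front edge over the ledge at top (220, 237) to (432, 292). The sensor at top (253, 310), the driver at (345, 343) and the others are where they were, and the arm is clear.

```bash
python3 -c "
from rig import robot
print(robot.hand_in())"
```

```text
the job is handed in; nothing more can be done
None
```

The lid is popped and stays ajar, and I handed the job in at about 13.5 s of the 51 s allowed; the hand-in gives no verdict.

**What I did:** With the fingers shut, I touched the right end pad (contact at z = 62.4 mm, pressed to about 10 N). I slid off it along the ledge, and the tip dropped to 60.4 mm as expected. I felt along until the support vanished at ledge y of about -25 mm, which is the notch, and centred in it. I then pressed the catch from about 53 mm down to a firm stop at 45.2 mm, ending with about 24 N, and withdrew upward.

**Last checks:**
- **Lid:** both cameras' depth puts its top at about 100 mm near the front, up from 72 mm shut, and it was still there after I withdrew.
- **Bystanders:** all six look unmoved in the before and after pictures.
- **Arm:** it was clear and still, with only about 1 N of sensor noise.
- **Disagreement:** the two cameras differed by about 2–3 mm on the box's x position. The tip went into the notch without catching.

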